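# Close and lock the bench mixer bowl

### The arm

A 7-joint arm with a two-finger parallel gripper is mounted at the origin on the work surface. World frame = base frame: x ahead of the robot, y to its left, z up, the work surface at z = 0. Lengths are in m, angles in rad, forces in N, time in s.
With the tool pointing down it reaches from about 0.425 to 0.8 m from the base axis. Payload 8.3 kg.
Tool frame: the origin (TCP) lies at the very end of the fingers, on their centre line; the grasp point (between the pads) lies 19 mm behind it; z points along the fingers, y is the line along which they close (so a half turn about z gives the same grasp; the last joint's range is limited). The gripper opens to 85 mm and grips with 20 to 120 N. Pads are 22 mm wide; open, the fingers measure 114 mm over their backs; the gripper's body (76 mm by 85 mm) begins 54 mm behind the grasp point. The pads swing forward as they close: fully open they stand 13 mm farther back than shut.
Start: joints at [1.179, 0.383, 0.016, 1.37, -0.006, 1.388, -0.046], TCP at [0.202, -0.591, 0.231] pointing down, gripper open.
Joint ranges: [-2.95, 2.95], [-0.25, 2.06], [-1.52, 1.56], [0.18, 2.33], [-1.44, 4.58], [0.02, 2.06], [-3.01, 3.01]. Speed limits (rad/s): [2.39, 2.39, 3.01, 3.01, 3.14, 3.14, 3.14].

### API

Orientations are given as a 3x3 rotation matrix whose columns are the frame's x, y, z axes.
In Python, from plant import sensors, cams, workorder gives the robot as it stands.
- The arm moves only by the tool drive_tool, never from a script. Its argument "plan" is a list of rows, each an object of numbers: "tx", "ty", "tz": the shift along the world's x, y, z normalised to -1 to 1, where 1 is 40 mm; "wx", "wy", "wz": the turn, a rotation vector about the world's x, y, z normalised to -1 to 1, where 1 is 0.12 rad. In form: [{"tx": .., "ty": .., "tz": .., "wx": .., "wy": .., "wz": ..}, ...]. A call has 1 to 8 rows; each row shifts and turns the commanded pose from where the row before left it; what a row does not reach is not made up. A row lasts 1/12 s, in which the tool goes at most 41.7 mm and 7.16 degrees, less where a joint would pass 70% of its speed; a pose out of reach is approached as far as the arm can. A call with a number of a shift or a turn outside -1 to 1 is refused whole. A call with a gripper value outside its range is refused whole. "grip" is the opening, from 0 (shut) to 1 (fully open), set as the call begins (left out, the last holds). The fingers move at their own pace and stop on an object; "newtons" is the grip in N (left out, the last holds). Time passes only in rows, so rows that do not move let the fingers close. It gives the time, the measured TCP pose, the force, the opening and the grip force at its end, in the units of the state.
- sensors.get_obs(): the state, without advancing time (a new reading comes with each control period).
- cams.read_camera(name): name is "side" or "top" or "wrist"; returns (picture, depth): 420x560x3 uint8, red, green, blue; 420x560 float32, m along the optical axis (not along the pixel's ray), 0 where there is no reading.
- cams.get_calibration(name): a dict with "fx", "fy", "cx", "cy" (pixels), "pose" (4x4, takes a point from camera to world coordinates); the wrist camera has in their place "T_tool_cam" (4x4, takes a point from camera to tool coordinates, whose origin is the TCP and whose axes are the flange's). Camera axes: x right, y down, z forward; pixel columns grow to the right and rows downward; lengths in m; the calibration is good to about 2 mm. A picture is of the moment at which its call begins: read the wrist's pose just before it. get_calibration takes no time and is no camera call.
- workorder.hand_in(): hands the job in; it is judged then, once.
The state is a dict: "time_s": time; "joint_positions": joint angles; "joint_vel": joint speeds; "effort": joint torques, N m; "position": TCP position; "tcp_rot": TCP orientation; "wrist_force": force on the tool from outside, world axes, zero at the start; "wrist_torque": the same for the moment, N m; "opening": opening from 0.0 (shut) to 1.0 (fully open); "grip_force": force on a finger pad.
Only numpy, scipy, OpenCV 4.12 (cv2) and the standard library are available. Lean on these libraries where they do the work, as an engineer would, in place of code of your own. Each camera call takes 0.05 s, during which the arm holds its last target. There are 200 camera calls.

### The job

Close the bench mixer for its run: put the loose lid on the steel bowl and press it down past its stiff seal until it sits fully home and level, then slide the upright lock grip along its track until it stands hard against the end stop, wherever that is set today, with the stop's sprung nose pushed fully in. The mixer only stands on rubber feet: do not shove it out of place, and leave the other lab ware where it is.

Things in the scene. Friction and masses are not known exactly. Their poses are not given: they have to be found in the camera images.
- mixer: White bench mixer, 4 kg rounded box 240 (x) by 200 (y) by 80 high, loose on rubber feet (a sideways push of about 20 N shifts it). Origin on the bench under the bowl's centre; spans x -115 to 125, y -100 to 100. Its x axis points from the lock (robot side) to the display panel, y is the way the lock slides to close, z up.
- bowl_rim (a point): Centre of the mouth of the steel bowl, at rim height (104 above the bench, 24 above the mixer's deck). Bowl inside diameter 81, outside 89. Six small sprung rubber seal pads stand out from the bowl wall 5 below the rim. Axes as the mixer's.
- lid: Loose white lid, about 90 g: plug below (77 diameter, tapering to 69 at its foot, 16 deep), flange 100 diameter, 6 thick, upright round knob 24 diameter, 30 tall. Origin: centre of the plug's underside. Starts knob up on the bench beside the mixer. Laid in, it stands about 8 proud; a firm push (10 to 20 N) seats it, flange on the rim, origin 16 below the rim. If not home it blocks the lock.
- knob_top (a point): Centre of the top of the lid's knob, 52 above the lid's origin.
- lock (a joint): Travel of the lock along the mixer's +y, in m: 0 fully open. Starts between 0 and 0.014. It drags with about 3 N. It closes against the end stop, a grey block 26 by 14 by 22 high clamped on the track, whose place is not measured: the closed travel is anywhere from 0.032 to 0.060 and must be felt or seen. The tongue then lies over the lid's edge.
- lock_grip (a point): Centre of the top of the lock's upright grey fin grip: 14 thick (x), 24 long (y), free from the track (84 above the bench) up to 150 above the bench. A steel tongue 20 wide (y), 5 thick, reaches from the fin towards the bowl (+x), its end 49 from the fin's centre, its underside 113 above the bench, 3 above a seated lid's flange. Axes as the mixer's.
- nose (a joint): Push of the end stop's steel nose, which faces the lock: 0 out, 0.005 fully in, when the lock stands hard against the stop. Its spring gives 0.4 to 1.4 N; the lock stays where it is left.
- track_mid (a point): Point fixed on the mixer, on the lock's track: mixer x -85, y -30, 82 above the bench. The track runs along the mixer's y.
- bottle: Bystander: closed bottle, 68 diameter, 130 tall, on the bench, left or right of the mixer, where the lid is not. Origin at the centre of its underside.
- tipbox: Bystander: pipette tip box 88 by 123, 54 high, beyond the mixer. Origin at the centre of its underside.
- beaker: Bystander: beaker 66 diameter, 80 tall, beyond the mixer. Origin at the centre of its underside.

How it is judged:
On the way, in this order (a step that is already met when the one before it is completed fails the run):
1. the lid sits fully home and level in the bowl (z of lid in the frame of bowl_rim below -0.0135 m and horizontal distance between lid and bowl_rim below 0.005 m and angle between the z axis of lid and the z axis of mixer, either way round below 0.04 rad), for 0.2 s.
2. the lock stands hard against its end stop, the nose pushed in (value of joint nose above 0.0035 m and value of joint lock above 0.028 m), for 0.2 s.
At the end, for the whole second after the job is handed in: The lid is at rest, home in the bowl (origin 13.5 mm or more below the rim, within 5 mm of its centre, level to 0.04 rad), the lock (travel over 28 mm) holds the end stop's nose in by 3.5 mm or more of its 5, and the mixer stands upright (0.03 rad) (all of step 1 and all of step 2 and linear speed of lid below 0.02 m/s and angle between mixer's own z axis and vertical below 0.03 rad); the robot touches nothing.
It fails at once if the mixer is shoved more than 6 mm out of place (bowl or lock track) (distance of any of bowl_rim, track_mid from where it was at the start of the episode above 0.006 m).
It fails at once if the bottle, tip box or beaker is moved more than 30 mm (distance of any of bottle, tipbox, beaker from where it was at the start of the episode above 0.03 m).
It also fails if it takes over 50 s, if anything falls off the work surface, if the arm or the gripper's body presses on something with over 40 N, if the wrist force passes 120 N, or if a joint passes its speed limit or range.

## Working session

There is one attempt and no reset: what is moved stays moved. The work goes in short steps, Python scripts to look and compute and a tool call to move; the robot and the scene stay as the last step left them, time stands still between calls to the robot, and variables do not carry over. Pictures are saved under pics/ and viewed, at most 10 in all, crops included, and the job is handed in when it is done.

Besides the shell and the picture viewer there is one more tool, called by a JSON object that holds its "op" and its "data", one argument or row to a line. drive_tool: Moves the arm, as the interface text tells. Scaled input: -1 to 1 covers 40 mm each way for a shift and 0.12 rad each way for a turn. Its arguments: {"type":"object","properties":{"plan":{"type":"array","items":{"type":"object","properties":{"tx":{"type":"number","minimum":-1,"maximum":1},"ty":{"type":"number","minimum":-1,"maximum":1},"tz":{"type":"number","minimum":-1,"maximum":1},"wx":{"type":"number","minimum":-1,"maximum":1},"wy":{"type":"number","minimum":-1,"maximum":1},"wz":{"type":"number","minimum":-1,"maximum":1}}}},"grip":{"type":"number"},"newtons":{"type":"number"}},"required":["plan"]}

```bash
mkdir -p pics; cat > h.py <<'E'
import numpy as np, cv2
from plant import sensors, cams, workorder
def shot(n):
    o=sensors.get_obs(); im,d=cams.read_camera(n); c=cams.get_calibration(n)
    if 'pose' in c: T=np.array(c['pose'])
    else:
        W=np.eye(4); W[:3,:3]=np.array(o['tcp_rot']).reshape(3,3); W[:3,3]=o['position']; T=W@np.array(c['T_tool_cam'])
    return im,d,c,T
def cloud(d,c,T):
    v,u=np.mgrid[:d.shape[0],:d.shape[1]]
    P=np.stack([(u-c['cx'])/c['fx']*d,(v-c['cy'])/c['fy']*d,d],-1)
    P=P@T[:3,:3].T+T[:3,3]; P[d<=0]=np.nan; return P
def ray(u,v,c,T,z):
    r=T[:3,:3]@np.array([(u-c['cx'])/c['fx'],(v-c['cy'])/c['fy'],1]); return T[:3,3]+r*(z-T[2,3])/r[2]
E
python3 - <<'E'
from h import *
print(sensors.get_obs())
for n in('top','side'):
    im,d,c,T=shot(n); cv2.imwrite(f'pics/{n}0.png',im[...,::-1]); np.savez(f'{n}0.npz',im=im,d=d,T=T,K=[c['fx'],c['fy'],c['cx'],c['cy']]); print(n,c['fx'],T.round(3))
E
```

```text
{'time_s': 0.0, 'joint_positions': array([ 1.17909184,  0.38423848,  0.01637646,  1.37119241, -0.00631396,
        1.38817051, -0.04648645]), 'joint_vel': array([-9.21041546e-04, -1.02733079e-03, -1.43425769e-03,  1.19806461e-03,
        5.98562823e-04,  1.82080621e-05,  4.03012970e-04]), 'effort': array([-3.36666644e-04, -6.27595067e+01,  8.44135210e-01, -3.71833813e+01,
        1.65233645e-02,  1.42122468e-02, -1.53257912e-05]), 'position': array([ 0.20169219, -0.59102373,  0.23026134]), 'tcp_rot': array([[ 9.46405738e-01,  3.22979489e-01, -6.54626952e-04],
       [ 3.22980152e-01, -9.46403935e-01,  1.84725025e-03],
       [-2.29175824e-05, -1.95967975e-03, -9.99998080e-01]]), 'wrist_force': array([ 0.01194984, -1.07894715, -0.01602384]), 'wrist_torque': array([ 0.02022255,  0.04453791, -0.05357572]), 'grip_force': 0.0, 'opening': 1.0013122992402785}
top 448.24215831310175 [[ 0.012 -0.994  0.108  0.451]
 [-1.    -0.013 -0.012  0.013]
 [ 0.013 -0.108 -0.994  1.331]
 [ 0.     0.     0.     1.   ]]
side 379.5542688129095 [[-0.668 -0.419  0.615  0.065]
 [-0.744  0.369 -0.557  0.494]
 [ 0.007 -0.829 -0.559  0.586]
 [ 0.     0.     0.     1.   ]]
```

View pics/top0.png

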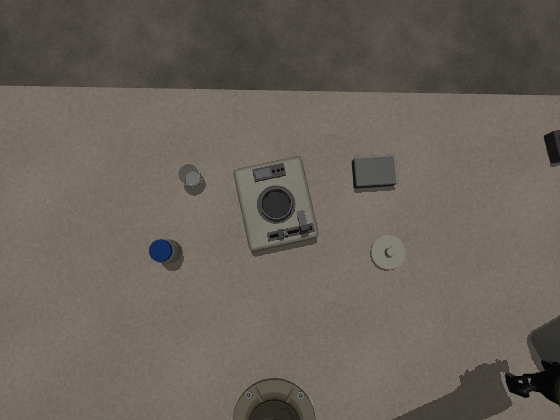

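View pics/side0.png

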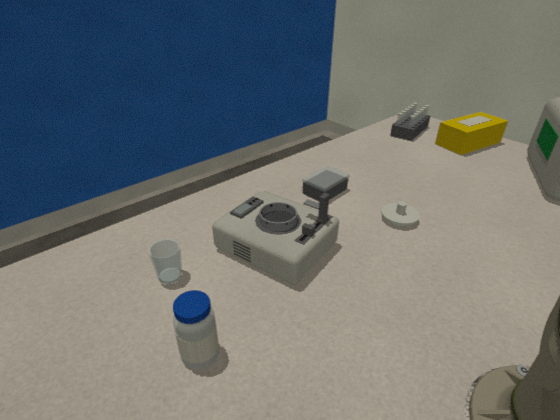

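The top view shows the lid at about (388,252), the bowl at (276,204), the lock fin near (305,229), and the stop near (281,235). The bottle (161,251) and beaker (190,176) are on the left. Next I'll measure these positions.

```bash
python3 - <<'E'
from h import *
f=np.load('top0.npz'); im,d,T=f['im'],f['d'],f['T']; c=dict(zip(['fx','fy','cx','cy'],f['K'])); P=cloud(d,c,T)
Z=P[...,2]; print('bench z',np.nanmedian(Z[280:320,180:330]))
def box(m,u0,u1,v0,v1):
    k=np.zeros_like(m); k[v0:v1,u0:u1]=1; return m&k
m=box((Z>.06),215,340,140,265)
r=cv2.minAreaRect(P[m][:,:2].astype(np.float32)*1000); print('mixer rect',r)
m=box((Z>.09)&(Z<.113),250,300,180,228); q=P[m]; print('rim',len(q),q.mean(0)); print(cv2.minEnclosingCircle((q[:,:2]*1000).astype(np.float32)))
# bowl via ray of dark disc contour
m=box((Z>.125),270,330,195,255); print('fin',P[m].mean(0),P[m].min(0),P[m].max(0),m.sum())
m=box((Z>.092),260,295,226,250); print('stop',P[m].mean(0),P[m].min(0),P[m].max(0),m.sum())
m=box((Z>.012),360,415,225,280); q=P[m]; print('lid',q.mean(0),cv2.minEnclosingCircle((q[:,:2]*1000).astype(np.float32)))
m=box((Z>.037),360,415,225,280); q=P[m]; print('knob',q.mean(0),len(q))
E
python3 - <<'E'
import cv2
i=cv2.imread('pics/top0.png')
a=cv2.resize(i[150:260,225:330],None,fx=5,fy=5,interpolation=cv2.INTER_CUBIC); cv2.imwrite('pics/crop.png',cv2.convertScaleAbs(a,alpha=1.6))
E
```

```text
bench z 3.148289246568403e-05
mixer rect ((613.4166870117188, 4.0122833251953125), (240.73158264160156, 200.4359130859375), 13.027389526367188)
rim 183 [0.60876541 0.00471326 0.10217563]
((608.2310791015625, 2.3188369274139404), 44.63182830810547)
fin [ 0.53829847 -0.07381861  0.14813293] [ 0.52994487 -0.08564928  0.12901708] [ 0.547578   -0.06196383  0.15527465] 55
stop [ 0.52481637 -0.01404369  0.10208778] [ 0.51172105 -0.02918715  0.09326813] [ 0.53655366 -0.00139887  0.11136529] 70
lid [ 0.47984925 -0.32564852  0.02388963] ((479.7356872558594, -326.78515625), 50.372684478759766)
knob [ 0.47967334 -0.32503163  0.05135678] 61
```

View pics/crop.png

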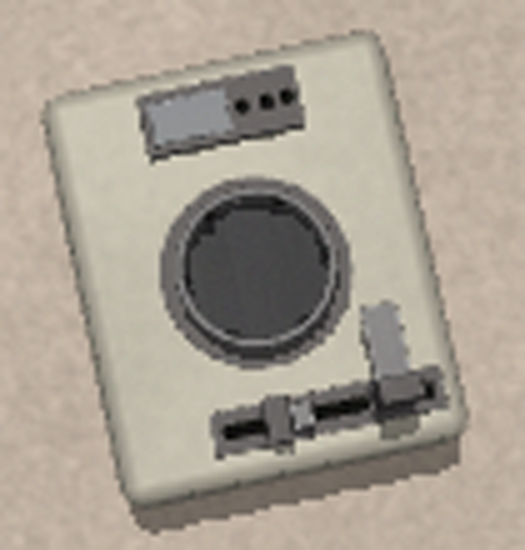

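The crop puts the bowl, the fin (~(400,385)), the stop (~(280,420)) and its nose (~(303,412)) where the depth data does. The mixer's yaw is about 13°. Now I'll move above the lid, turning the tool on the way.

{"op": "drive_tool", "data": {
  "plan": [
    {"tx":0.7,"ty":0.67,"wz":0.75},
    {"tx":0.7,"ty":0.67,"wz":0.75},
    {"tx":0.7,"ty":0.67,"wz":0.75},
    {"tx":0.7,"ty":0.67,"wz":0.75},
    {"tx":0.7,"ty":0.67,"wz":0.75},
    {"tx":0.7,"ty":0.67,"wz":0.75},
    {"tx":0.7,"ty":0.67,"wz":0.75},
    {"tx":0.7,"ty":0.67,"wz":0.75}
  ],
  "grip": 1
}}

```text
$.plan[0]: bad value
```

{"op": "drive_tool", "data": {
  "plan": [
    {"tx":0.675,"ty":0.65,"wz":0.78,"tz":-0.3},
    {"tx":0.675,"ty":0.63,"wz":0.78,"tz":-0.3},
    {"wz":0.78,"tz":-0.3},
    {"wz":0.78,"tz":-0.3},
    {"wz":0.78},
    {"wz":0.78},
    {"wz":0.78},
    {"wz":0.78}
  ]
}}

```text
$.plan[0]: bad value
```

```bash
python3 - <<'E'
from h import *
o=sensors.get_obs(); print(o['position'],o['tcp_rot'],o['joint_positions'],o['time_s'])
im,d,c,T=shot('wrist'); cv2.imwrite('pics/w1.png',im[...,::-1]); P=cloud(d,c,T)
Z=P[...,2]; near=np.hypot(P[...,0]-.48,P[...,1]+.326)<.07
q=P[near&(Z>.013)&(Z<.03)]; print('flange',len(q), len(q) and cv2.minEnclosingCircle((q[:,:2]*1000).astype(np.float32)),q[:,2].mean())
q=P[near&(Z>.045)&(Z<.06)]; print('knob',len(q),len(q) and cv2.minEnclosingCircle((q[:,:2]*1000).astype(np.float32)), q.mean(0))
E
```

```text
[ 0.20169102 -0.59107646  0.23035377] [[ 9.46422630e-01  3.22930111e-01 -5.90873763e-04]
 [ 3.22930652e-01 -9.46421114e-01  1.69359552e-03]
 [-1.23024151e-05 -1.79366838e-03 -9.99998391e-01]] [ 1.17912698  0.38417815  0.0163755   1.37107133 -0.00631543  1.38818558
 -0.04650497] 0.1
flange 0 0 nan
knob 0 0 [nan nan nan]<stdin>:5: RuntimeWarning: Mean of empty slice.
  ret = ret.dtype.type(ret / rcount)
<stdin>:6: RuntimeWarning: Mean of empty slice.
  ret = um.true_divide(
```

View pics/w1.png

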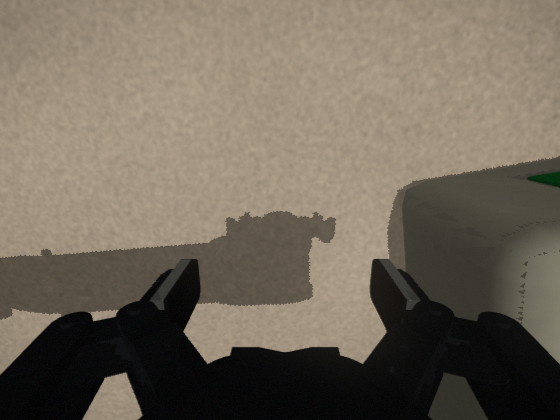

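The refused rows left out some keys, and the picture shows bench and a box to the right, with the arm still at the start. I'll give every key in full.

{"op": "drive_tool", "data": {
  "plan": [
    {"tx":0.7,"ty":0.67,"tz":0,"wx":0,"wy":0,"wz":0.75},
    {"tx":0.7,"ty":0.67,"tz":0,"wx":0,"wy":0,"wz":0.75},
    {"tx":0.7,"ty":0.67,"tz":0,"wx":0,"wy":0,"wz":0.75},
    {"tx":0.7,"ty":0.67,"tz":0,"wx":0,"wy":0,"wz":0.75},
    {"tx":0.7,"ty":0.67,"tz":0,"wx":0,"wy":0,"wz":0.75},
    {"tx":0.7,"ty":0.67,"tz":0,"wx":0,"wy":0,"wz":0.75},
    {"tx":0.7,"ty":0.67,"tz":0,"wx":0,"wy":0,"wz":0.75},
    {"tx":0.7,"ty":0.67,"tz":0,"wx":0,"wy":0,"wz":0.75}
  ],
  "grip": 1
}}

```text
time_s: 0.82
position: [0.4268, -0.3755, 0.2312]
tcp_rot: [[0.495, 0.869, -0.0], [0.869, -0.495, 0.0], [-0.0, -0.0, -1.0]]
wrist_force: [0.9, -0.6, 0.8]
opening: 1.001
grip_force: 0.0
```

{"op": "drive_tool", "data": {
  "plan": [
    {"tx":0.66,"ty":0.62,"tz":-0.3,"wx":0,"wy":0,"wz":0.776},
    {"tx":0.66,"ty":0.62,"tz":-0.3,"wx":0,"wy":0,"wz":0.776},
    {"tx":0,"ty":0,"tz":-0.3,"wx":0,"wy":0,"wz":0.776},
    {"tx":0,"ty":0,"tz":-0.3,"wx":0,"wy":0,"wz":0.776},
    {"tx":0,"ty":0,"tz":0,"wx":0,"wy":0,"wz":0.776},
    {"tx":0,"ty":0,"tz":0,"wx":0,"wy":0,"wz":0.776},
    {"tx":0,"ty":0,"tz":0,"wx":0,"wy":0,"wz":0.776},
    {"tx":0,"ty":0,"tz":0,"wx":0,"wy":0,"wz":0.776}
  ]
}}

```text
time_s: 1.48
position: [0.4784, -0.3273, 0.1828]
tcp_rot: [[-0.226, 0.974, -0.001], [0.974, 0.226, 0.001], [0.001, -0.001, -1.0]]
wrist_force: [0.4, 0.6, -0.1]
opening: 0.997
grip_force: 0.0
```

```bash
cat > lid.py <<'E'
from h import *
o=sensors.get_obs(); print(o['position'],o['tcp_rot'],o['joint_positions'],o['time_s'])
im,d,c,T=shot('wrist'); cv2.imwrite('pics/w2.png',im[...,::-1]); P=cloud(d,c,T)
Z=P[...,2]; near=np.hypot(P[...,0]-.48,P[...,1]+.326)<.07
for a,b in((.013,.03),(.045,.06)):
    q=P[near&(Z>a)&(Z<b)]
    if len(q): print(len(q),cv2.minEnclosingCircle((q[:,:2]*1000).astype(np.float32)),q.mean(0))
E
python3 lid.py
```

```text
[ 0.47843232 -0.32734517  0.18281527] [[-2.25661316e-01  9.74205475e-01 -8.14327227e-04]
 [ 9.74205531e-01  2.25661810e-01  5.75090080e-04]
 [ 7.44018460e-04 -6.63546505e-04 -9.99999503e-01]] [ 0.85200292  0.34197235 -0.39013695  1.55720391  0.13379873  1.26990091
  0.67002567] 1.4833
6120 ((480.82489013671875, -326.2694091796875), 50.13512420654297) [ 0.48019609 -0.32384238  0.02045861]
453 ((480.7382507324219, -326.00030517578125), 11.838985443115234) [ 0.48060387 -0.32544744  0.05024844]
```

View pics/w2.png

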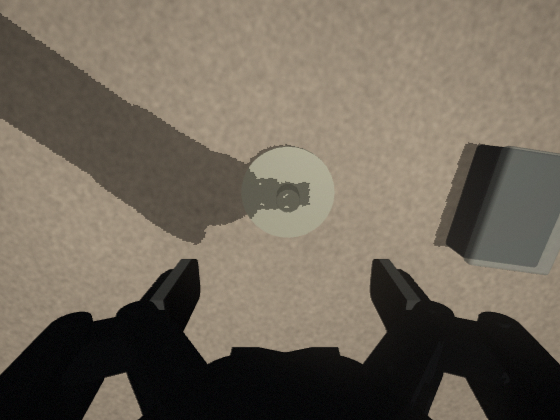

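The lid is at about (288,192), knob up and clear of the tip box on the right. The knob is at (0.4807, -0.326). Next I'll descend and grip it.

{"op": "drive_tool", "data": {
  "plan": [
    {"tx":0.055,"ty":0.03,"tz":-0.7,"wx":0,"wy":0,"wz":0},
    {"tx":0,"ty":0,"tz":-0.9,"wx":0,"wy":0,"wz":0},
    {"tx":0,"ty":0,"tz":-0.9,"wx":0,"wy":0,"wz":0},
    {"tx":0,"ty":0,"tz":-0.8,"wx":0,"wy":0,"wz":0},
    {"tx":0,"ty":0,"tz":-0.4,"wx":0,"wy":0,"wz":0},
    {"tx":0,"ty":0,"tz":-0.2,"wx":0,"wy":0,"wz":0},
    {"tx":0,"ty":0,"tz":0,"wx":0,"wy":0,"wz":0}
  ]
}}

```text
time_s: 2.12
position: [0.4796, -0.3256, 0.0253]
tcp_rot: [[-0.22, 0.976, -0.003], [0.976, 0.22, 0.002], [0.003, -0.003, -1.0]]
wrist_force: [-1.5, 0.6, -0.6]
opening: 1.001
grip_force: 0.0
```

{"op": "drive_tool", "data": {
  "plan": [
    {"tx":0,"ty":0,"tz":0,"wx":0,"wy":0,"wz":0},
    {"tx":0,"ty":0,"tz":0,"wx":0,"wy":0,"wz":0},
    {"tx":0,"ty":0,"tz":0,"wx":0,"wy":0,"wz":0},
    {"tx":0,"ty":0,"tz":0,"wx":0,"wy":0,"wz":0},
    {"tx":0,"ty":0,"tz":0,"wx":0,"wy":0,"wz":0},
    {"tx":0,"ty":0,"tz":0,"wx":0,"wy":0,"wz":0},
    {"tx":0,"ty":0,"tz":0,"wx":0,"wy":0,"wz":0},
    {"tx":0,"ty":0,"tz":0,"wx":0,"wy":0,"wz":0}
  ],
  "grip": 0,
  "newtons": 80
}}

```text
time_s: 2.78
position: [0.4815, -0.3268, 0.0286]
tcp_rot: [[-0.221, 0.975, 0.001], [0.975, 0.221, -0.001], [-0.002, 0.001, -1.0]]
wrist_force: [-1.2, 0.2, 5.4]
opening: 0.251
grip_force: 78.2
```

{"op": "drive_tool", "data": {
  "plan": [
    {"tx":0,"ty":0,"tz":0.3,"wx":0,"wy":0,"wz":0},
    {"tx":0,"ty":0,"tz":0.7,"wx":0,"wy":0,"wz":0},
    {"tx":0,"ty":0,"tz":0.8,"wx":0,"wy":0,"wz":0},
    {"tx":0,"ty":0,"tz":0.8,"wx":0,"wy":0,"wz":0},
    {"tx":0,"ty":0,"tz":0.8,"wx":0,"wy":0,"wz":0},
    {"tx":0,"ty":0,"tz":0.6,"wx":0,"wy":0,"wz":0},
    {"tx":0,"ty":0,"tz":0.3,"wx":0,"wy":0,"wz":0},
    {"tx":0,"ty":0,"tz":0,"wx":0,"wy":0,"wz":0}
  ]
}}

```text
time_s: 3.45
position: [0.4822, -0.327, 0.203]
tcp_rot: [[-0.221, 0.975, 0.005], [0.975, 0.221, -0.003], [-0.004, 0.004, -1.0]]
wrist_force: [0.4, -1.3, -0.4]
opening: 0.25
grip_force: 78.4
```

{"op": "drive_tool", "data": {
  "plan": [
    {"tx":0.15,"ty":0.4,"tz":0,"wx":0,"wy":0,"wz":0},
    {"tx":0.27,"ty":0.7,"tz":0,"wx":0,"wy":0,"wz":0},
    {"tx":0.27,"ty":0.7,"tz":0,"wx":0,"wy":0,"wz":0},
    {"tx":0.27,"ty":0.7,"tz":0,"wx":0,"wy":0,"wz":0},
    {"tx":0.27,"ty":0.7,"tz":0,"wx":0,"wy":0,"wz":0},
    {"tx":0.27,"ty":0.7,"tz":0,"wx":0,"wy":0,"wz":0},
    {"tx":0.27,"ty":0.7,"tz":0,"wx":0,"wy":0,"wz":0},
    {"tx":0.27,"ty":0.7,"tz":0,"wx":0,"wy":0,"wz":0}
  ]
}}

```text
time_s: 4.12
position: [0.5617, -0.1128, 0.1971]
tcp_rot: [[-0.221, 0.975, -0.003], [0.975, 0.221, 0.001], [0.001, -0.003, -1.0]]
wrist_force: [0.1, 1.0, -0.2]
opening: 0.254
grip_force: 78.4
```

{"op": "drive_tool", "data": {
  "plan": [
    {"tx":0.27,"ty":0.7,"tz":0,"wx":0,"wy":0,"wz":0},
    {"tx":0.27,"ty":0.7,"tz":0,"wx":0,"wy":0,"wz":0},
    {"tx":0.27,"ty":0.7,"tz":0,"wx":0,"wy":0,"wz":0},
    {"tx":0.26,"ty":0.5,"tz":0,"wx":0,"wy":0,"wz":0},
    {"tx":0.1,"ty":0.24,"tz":0,"wx":0,"wy":0,"wz":0},
    {"tx":0,"ty":0,"tz":0,"wx":0,"wy":0,"wz":0},
    {"tx":0,"ty":0,"tz":0,"wx":0,"wy":0,"wz":0}
  ]
}}

```text
time_s: 4.7
position: [0.6085, -0.0012, 0.1978]
tcp_rot: [[-0.222, 0.975, -0.003], [0.975, 0.222, -0.0], [0.0, -0.003, -1.0]]
wrist_force: [-0.6, -0.7, -0.2]
opening: 0.252
grip_force: 78.4
```

```bash
cat > lid2.py <<'E'
from h import *
o=sensors.get_obs(); print(o['position'],o['tcp_rot'][:,2],o['joint_positions'].round(2),o['wrist_force'].round(1),o['opening'],o['time_s'])
p=o['position']
for n in('side','wrist'):
    im,d,c,T=shot(n); cv2.imwrite(f'pics/{n}3.png',im[...,::-1]); P=cloud(d,c,T); Z=P[...,2]
    br=im.min(-1)>95
    near=(np.hypot(P[...,0]-p[0],P[...,1]-p[1])<.06)&(np.abs(Z-(p[2]-.006))<.02)&br
    q=P[near]; print(n,len(q))
    if len(q)>20: print(cv2.minEnclosingCircle((q[:,:2]*1000).astype(np.float32)),q.mean(0),q.min(0),q.max(0))
    if n=='side':
        A=np.c_[q[:,:2]-p[:2],np.ones(len(q))]; t=q[:,2]>p[2]-.012; print('plane',np.linalg.lstsq(A[t],q[t,2],rcond=None)[0])
E
python3 lid2.py
```

```text
[ 0.60853882 -0.00122516  0.19776793] [-2.54083793e-03 -3.09306200e-04 -9.99996724e-01] [ 0.35  0.42 -0.54  1.45  0.22  1.34  0.02] [-0.6 -0.7 -0.2] 0.25225922259002603 4.7
side 729
((606.4912719726562, -0.034221768379211426), 50.85512924194336) [0.59553693 0.01041489 0.18953091] [ 0.5557727  -0.05061316  0.17206047] [0.6570911  0.04920823 0.21045706]
plane [ 0.01436351 -0.01485185  0.19109564]
wrist 12699
((608.64404296875, -2.37878155708313), 50.34034729003906) [0.6105588  0.01415492 0.18990294] [ 0.55922726 -0.05208045  0.18420086] [0.65844682 0.04779108 0.19218652]
```

View pics/side3.png

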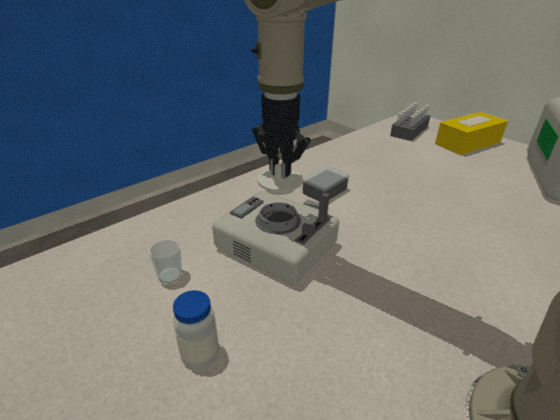

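The side view shows the lid held level above the bowl, at about (280,180). I'll refine the bowl centre from the first pictures.

```bash
python3 - <<'E'
from h import *
for n in('top','side'):
    f=np.load(n+'0.npz'); c=dict(zip(['fx','fy','cx','cy'],f['K'])); P=cloud(f['d'],c,f['T']); Z=P[...,2]
    r=np.hypot(P[...,0]-.608,P[...,1]-.003)
    q=P[(Z>.0985)&(Z<.108)&(r<.055)&(r>.034)]; 
    print(n,len(q),q[:,2].mean(),cv2.minEnclosingCircle((q[:,:2]*1000).astype(np.float32)))
    A=np.c_[2*q[:,:2],np.ones(len(q))]; s=np.linalg.lstsq(A,(q[:,:2]**2).sum(1),rcond=None)[0]; print('fit',s[:2],np.sqrt(s[2]+s[:2]@s[:2]))
    m=(Z>.06)&(r<.2)&(Z<.09); rr=P[m]; print('mixer',cv2.minAreaRect((rr[:,:2]*1000).astype(np.float32)))
E
```

```text
top 144 0.1031115497507114 ((608.1901245117188, 2.817436695098877), 44.2183723449707)
fit [0.60814488 0.00273193] 0.04188105419672571
mixer ((613.4166870117188, 4.01226806640625), (240.7316131591797, 200.43589782714844), 13.02739429473877)
side 227 0.10164302792505545 ((607.1696166992188, 3.81605863571167), 45.57072830200195)
fit [0.60650057 0.00383275] 0.04215588218244403
mixer ((610.1820068359375, 5.700630187988281), (238.52650451660156, 200.290771484375), 13.04439926147461)
```

{"op": "drive_tool", "data": {
  "plan": [
    {"tx":0,"ty":0.105,"tz":0,"wx":0,"wy":0,"wz":0},
    {"tx":0,"ty":0,"tz":-0.5,"wx":0,"wy":0,"wz":0},
    {"tx":0,"ty":0,"tz":-0.6,"wx":0,"wy":0,"wz":0},
    {"tx":0,"ty":0,"tz":-0.35,"wx":0,"wy":0,"wz":0},
    {"tx":0,"ty":0,"tz":0,"wx":0,"wy":0,"wz":0},
    {"tx":0,"ty":0,"tz":0,"wx":0,"wy":0,"wz":0}
  ]
}}

```text
time_s: 5.3
position: [0.6087, 0.0025, 0.141]
tcp_rot: [[-0.22, 0.976, -0.002], [0.976, 0.22, -0.0], [0.0, -0.002, -1.0]]
wrist_force: [-0.1, 0.9, -0.1]
opening: 0.249
grip_force: 78.5
```

{"op": "drive_tool", "data": {
  "plan": [
    {"tx":0,"ty":0,"tz":-0.1,"wx":0,"wy":0,"wz":0},
    {"tx":0,"ty":0,"tz":-0.1,"wx":0,"wy":0,"wz":0},
    {"tx":0,"ty":0,"tz":-0.1,"wx":0,"wy":0,"wz":0},
    {"tx":0,"ty":0,"tz":0,"wx":0,"wy":0,"wz":0},
    {"tx":0,"ty":0,"tz":0,"wx":0,"wy":0,"wz":0}
  ]
}}

```text
time_s: 5.72
position: [0.6092, 0.0035, 0.1293]
tcp_rot: [[-0.221, 0.975, -0.0], [0.975, 0.221, 0.0], [0.0, -0.0, -1.0]]
wrist_force: [-0.2, 0.4, -1.1]
opening: 0.252
grip_force: 78.4
```

{"op": "drive_tool", "data": {
  "plan": [
    {"tx":0,"ty":0,"tz":-0.05,"wx":0,"wy":0,"wz":0},
    {"tx":0,"ty":0,"tz":-0.05,"wx":0,"wy":0,"wz":0},
    {"tx":0,"ty":0,"tz":-0.05,"wx":0,"wy":0,"wz":0},
    {"tx":0,"ty":0,"tz":0,"wx":0,"wy":0,"wz":0},
    {"tx":0,"ty":0,"tz":0,"wx":0,"wy":0,"wz":0}
  ]
}}

```text
time_s: 6.13
position: [0.6096, 0.0033, 0.1236]
tcp_rot: [[-0.221, 0.975, 0.001], [0.975, 0.221, -0.0], [-0.0, 0.001, -1.0]]
wrist_force: [-0.2, 0.1, 2.3]
opening: 0.252
grip_force: 78.7
```

{"op": "drive_tool", "data": {
  "plan": [
    {"tx":0,"ty":0,"tz":-0.05,"wx":0,"wy":0,"wz":0},
    {"tx":0,"ty":0,"tz":0,"wx":0,"wy":0,"wz":0},
    {"tx":0,"ty":0,"tz":0,"wx":0,"wy":0,"wz":0}
  ]
}}

```text
time_s: 6.38
position: [0.6095, 0.0034, 0.1213]
tcp_rot: [[-0.221, 0.975, 0.0], [0.975, 0.221, -0.0], [-0.0, 0.0, -1.0]]
wrist_force: [1.8, -0.7, 0.3]
opening: 0.252
grip_force: 78.5
```

{"op": "drive_tool", "data": {
  "plan": [
    {"tx":0,"ty":0,"tz":-0.05,"wx":0,"wy":0,"wz":0},
    {"tx":0,"ty":0,"tz":-0.05,"wx":0,"wy":0,"wz":0},
    {"tx":0,"ty":0,"tz":0,"wx":0,"wy":0,"wz":0},
    {"tx":0,"ty":0,"tz":0,"wx":0,"wy":0,"wz":0}
  ]
}}

```text
time_s: 6.72
position: [0.6094, 0.0034, 0.1171]
tcp_rot: [[-0.221, 0.975, 0.0], [0.975, 0.221, 0.0], [0.0, 0.0, -1.0]]
wrist_force: [1.6, 0.0, -0.9]
opening: 0.251
grip_force: 78.6
```

{"op": "drive_tool", "data": {
  "plan": [
    {"tx":0,"ty":0,"tz":-0.05,"wx":0,"wy":0,"wz":0},
    {"tx":0,"ty":0,"tz":-0.05,"wx":0,"wy":0,"wz":0},
    {"tx":0,"ty":0,"tz":0,"wx":0,"wy":0,"wz":0},
    {"tx":0,"ty":0,"tz":0,"wx":0,"wy":0,"wz":0}
  ]
}}

```text
time_s: 7.05
position: [0.6096, 0.0034, 0.1164]
tcp_rot: [[-0.221, 0.975, 0.002], [0.975, 0.221, -0.001], [-0.002, 0.002, -1.0]]
wrist_force: [-10.3, -2.1, 24.4]
opening: 0.252
grip_force: 81.1
```

{"op": "drive_tool", "data": {
  "plan": [
    {"tx":0,"ty":0,"tz":0.06,"wx":0,"wy":0,"wz":0},
    {"tx":0,"ty":0,"tz":0,"wx":0,"wy":0,"wz":0},
    {"tx":0,"ty":0,"tz":0,"wx":0,"wy":0,"wz":0}
  ]
}}

```text
time_s: 7.3
position: [0.6093, 0.0034, 0.1165]
tcp_rot: [[-0.221, 0.975, 0.0], [0.975, 0.221, -0.0], [-0.0, 0.0, -1.0]]
wrist_force: [-3.4, -1.3, 10.3]
opening: 0.252
grip_force: 80.2
```

{"op": "drive_tool", "data": {
  "plan": [
    {"tx":0,"ty":0,"tz":0,"wx":0,"wy":0,"wz":0},
    {"tx":0,"ty":0,"tz":0,"wx":0,"wy":0,"wz":0},
    {"tx":0,"ty":0,"tz":0.1,"wx":0,"wy":0,"wz":0},
    {"tx":0,"ty":0,"tz":0.6,"wx":0,"wy":0,"wz":0},
    {"tx":0,"ty":0,"tz":0.8,"wx":0,"wy":0,"wz":0},
    {"tx":0,"ty":0,"tz":0.8,"wx":0,"wy":0,"wz":0},
    {"tx":0,"ty":0,"tz":0.5,"wx":0,"wy":0,"wz":0}
  ],
  "grip": 0.65
}}

```text
time_s: 7.88
position: [0.6099, 0.004, 0.231]
tcp_rot: [[-0.222, 0.975, 0.003], [0.975, 0.222, 0.001], [-0.0, 0.003, -1.0]]
wrist_force: [1.1, -0.1, 0.6]
opening: 0.652
grip_force: 0.0
```

{"op": "drive_tool", "data": {
  "plan": [
    {"tx":-0.3,"ty":-0.5,"tz":0,"wx":0,"wy":0,"wz":0},
    {"tx":-0.5,"ty":-0.8,"tz":0,"wx":0,"wy":0,"wz":0},
    {"tx":-0.5,"ty":-0.8,"tz":0,"wx":0,"wy":0,"wz":0},
    {"tx":-0.3,"ty":-0.5,"tz":0,"wx":0,"wy":0,"wz":0},
    {"tx":0,"ty":0,"tz":0,"wx":0,"wy":0,"wz":0},
    {"tx":0,"ty":0,"tz":0,"wx":0,"wy":0,"wz":0}
  ],
  "grip": 0
}}

```text
time_s: 8.38
position: [0.5446, -0.1022, 0.2277]
tcp_rot: [[-0.218, 0.976, -0.0], [0.976, 0.218, -0.0], [-0.0, -0.001, -1.0]]
wrist_force: [0.2, 0.7, 0.4]
opening: 0.001
grip_force: 0.0
```

```bash
cat > chk.py <<'E'
from h import *
o=sensors.get_obs(); print(o['position'],o['time_s'],o['opening'])
ims=[]
for n in('side','wrist','top'):
    im,d,c,T=shot(n); ims.append(cv2.cvtColor(im,cv2.COLOR_RGB2BGR)); P=cloud(d,c,T); Z=P[...,2]
    r=np.hypot(P[...,0]-.6085,P[...,1]-.003); print(n)
    q=P[(r<.055)&(Z>.1)&(Z<.122)&(im.min(-1)>85)]
    if len(q)>30:
        print(' flange',len(q),cv2.minEnclosingCircle((q[:,:2]*1000).astype(np.float32)))
        t=q[(q[:,2]>.106)&(np.hypot(q[:,0]-.6085,q[:,1]-.003)<.046)]; A=np.c_[t[:,:2]-[.6085,.003],np.ones(len(t))]; print(' plane',len(t),np.linalg.lstsq(A,t[:,2],rcond=None)[0],np.median(t[:,2]))
    q=P[(r<.02)&(Z>.132)&(Z<.16)]; print(' knob',len(q),np.median(q,0) if len(q) else '')
    q=P[(Z>.06)&(Z<.09)&(r<.19)]; print(' mixer',cv2.minAreaRect((q[:,:2]*1000).astype(np.float32)))
    q=P[(Z>.125)&(Z<.153)&(np.hypot(P[...,0]-.53,P[...,1]+.05)<.05)]; print(' fin',len(q), (q.min(0),q.max(0)) if len(q) else '')
    q=P[(Z>.095)&(Z<.11)&(np.hypot(P[...,0]-.525,P[...,1]+.01)<.03)]; print(' stop',len(q), (q.min(0),q.max(0)) if len(q) else '')
cv2.imwrite('pics/chk.png',np.hstack([cv2.resize(ims[0][130:290,190:360],(400,376)),cv2.resize(ims[1],(400,376))]))
E
python3 chk.py
```

```text
[ 0.54456871 -0.10217059  0.22770192] 8.3833 0.0006190436960082768
side
 flange 798 ((607.2468872070312, 4.470784664154053), 50.749412536621094)
 plane 594 [-0.00144554  0.00202913  0.10986377] 0.10945247610545436
 knob 71 [0.60435339 0.00565173 0.13861272]
 mixer ((610.626708984375, 5.754508972167969), (239.0801239013672, 199.22593688964844), 13.183958053588867)
 fin 118 (array([ 0.52862286, -0.08579784,  0.12500298]), array([ 0.54476775, -0.05976539,  0.15065956]))
 stop 83 (array([ 0.51032551, -0.02967535,  0.09519644]), array([5.35152708e-01, 8.63949850e-05, 1.04541050e-01]))
wrist
 flange 10550 ((609.3109741210938, 3.627263307571411), 50.30200958251953)
 plane 8765 [-0.00106772 -0.00058599  0.10862028] 0.10863103959300668
 knob 886 [0.6078534  0.00336338 0.13840583]
 mixer ((613.5360107421875, -0.6622314453125), (238.04461669921875, 190.56683349609375), 12.740361213684082)
 fin 595 (array([ 0.53070864, -0.08594281,  0.12617586]), array([ 0.54836707, -0.06102826,  0.15022521]))
 stop 655 (array([ 0.51111967, -0.03002556,  0.09501335]), array([ 0.53807311, -0.0005838 ,  0.10500802]))
top
 flange 933 ((608.636474609375, 3.1083807945251465), 49.83624267578125)
 plane 754 [-0.00311152 -0.00242617  0.11050251] 0.11035171411346878
 knob 61 [0.60876274 0.00260024 0.14012714]
 mixer ((613.20703125, 3.9762802124023438), (240.99984741210938, 200.15335083007812), 12.609574317932129)
 fin 43 (array([ 0.53015972, -0.08306956,  0.127262  ]), array([ 0.5449523 , -0.06215941,  0.15249374]))
 stop 67 (array([ 0.51174714, -0.02919661,  0.09528625]), array([ 0.53669205, -0.00146228,  0.10861383]))
```

View pics/chk.png

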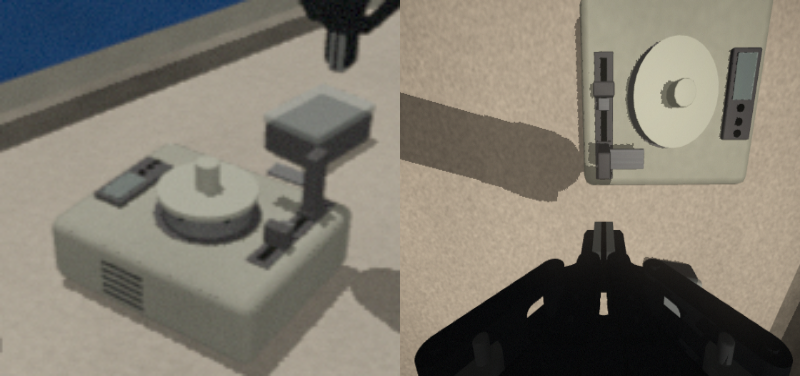

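The flange top reads 110 mm and level in all views, so the lid is home, and the mixer hasn't shifted. The lock is still open, with a gap to the stop. I'll lower the shut fingers behind the fin on its -y side.

{"op": "drive_tool", "data": {
  "plan": [
    {"tx":0.08,"ty":-0.33,"tz":-0.1,"wx":0,"wy":0,"wz":0},
    {"tx":0,"ty":0,"tz":-0.5,"wx":0,"wy":0,"wz":0},
    {"tx":0,"ty":0,"tz":-0.7,"wx":0,"wy":0,"wz":0},
    {"tx":0,"ty":0,"tz":-0.7,"wx":0,"wy":0,"wz":0},
    {"tx":0,"ty":0,"tz":-0.5,"wx":0,"wy":0,"wz":0},
    {"tx":0,"ty":0,"tz":-0.25,"wx":0,"wy":0,"wz":0},
    {"tx":0,"ty":0,"tz":0,"wx":0,"wy":0,"wz":0},
    {"tx":0,"ty":0,"tz":0,"wx":0,"wy":0,"wz":0}
  ]
}}

```text
time_s: 9.2
position: [0.5489, -0.1135, 0.1178]
tcp_rot: [[-0.222, 0.975, -0.0], [0.975, 0.222, 0.0], [0.001, -0.0, -1.0]]
wrist_force: [1.2, -1.0, -0.2]
opening: 0.001
grip_force: 0.0
```

{"op": "drive_tool", "data": {
  "plan": [
    {"tx":-0.045,"ty":0.195,"tz":0,"wx":0,"wy":0,"wz":0},
    {"tx":-0.045,"ty":0.195,"tz":0,"wx":0,"wy":0,"wz":0},
    {"tx":-0.022,"ty":0.097,"tz":0,"wx":0,"wy":0,"wz":0},
    {"tx":-0.022,"ty":0.097,"tz":0,"wx":0,"wy":0,"wz":0},
    {"tx":-0.022,"ty":0.097,"tz":0,"wx":0,"wy":0,"wz":0},
    {"tx":-0.022,"ty":0.097,"tz":0,"wx":0,"wy":0,"wz":0}
  ]
}}

```text
time_s: 9.7
position: [0.5418, -0.0827, 0.1184]
tcp_rot: [[-0.221, 0.975, 0.002], [0.975, 0.221, -0.001], [-0.001, 0.001, -1.0]]
wrist_force: [1.6, -3.6, 2.0]
opening: 0.001
grip_force: 1.6
```

{"op": "drive_tool", "data": {
  "plan": [
    {"tx":-0.022,"ty":0.097,"tz":0,"wx":0,"wy":0,"wz":0},
    {"tx":-0.022,"ty":0.097,"tz":0,"wx":0,"wy":0,"wz":0},
    {"tx":-0.022,"ty":0.097,"tz":0,"wx":0,"wy":0,"wz":0}
  ]
}}

```text
time_s: 9.95
position: [0.5386, -0.0707, 0.1177]
tcp_rot: [[-0.221, 0.975, -0.0], [0.975, 0.221, -0.0], [-0.0, -0.0, -1.0]]
wrist_force: [1.4, -3.5, 2.1]
opening: -0.002
grip_force: 1.6
```

{"op": "drive_tool", "data": {
  "plan": [
    {"tx":-0.022,"ty":0.097,"tz":0,"wx":0,"wy":0,"wz":0},
    {"tx":-0.011,"ty":0.05,"tz":0,"wx":0,"wy":0,"wz":0},
    {"tx":0,"ty":0,"tz":0,"wx":0,"wy":0,"wz":0}
  ]
}}

```text
time_s: 10.2
position: [0.537, -0.0641, 0.1175]
tcp_rot: [[-0.222, 0.975, -0.001], [0.975, 0.222, 0.001], [0.001, -0.001, -1.0]]
wrist_force: [0.4, -0.1, 0.3]
opening: -0.003
grip_force: 0.0
```

{"op": "drive_tool", "data": {
  "plan": [
    {"tx":-0.011,"ty":0.05,"tz":0,"wx":0,"wy":0,"wz":0},
    {"tx":-0.011,"ty":0.05,"tz":0,"wx":0,"wy":0,"wz":0},
    {"tx":0,"ty":0,"tz":0,"wx":0,"wy":0,"wz":0}
  ]
}}

```text
time_s: 10.45
position: [0.5362, -0.061, 0.1174]
tcp_rot: [[-0.221, 0.975, -0.001], [0.975, 0.221, -0.0], [0.0, -0.001, -1.0]]
wrist_force: [0.8, -2.3, 0.5]
opening: -0.0
grip_force: 1.2
```

{"op": "drive_tool", "data": {
  "plan": [
    {"tx":-0.011,"ty":0.05,"tz":0,"wx":0,"wy":0,"wz":0},
    {"tx":-0.011,"ty":0.05,"tz":0,"wx":0,"wy":0,"wz":0},
    {"tx":0,"ty":0,"tz":0,"wx":0,"wy":0,"wz":0}
  ]
}}

```text
time_s: 10.7
position: [0.5356, -0.0584, 0.1175]
tcp_rot: [[-0.22, 0.976, 0.0], [0.976, 0.22, -0.002], [-0.002, -0.0, -1.0]]
wrist_force: [1.8, -6.9, -1.6]
opening: -0.001
grip_force: 3.7
```

{"op": "drive_tool", "data": {
  "plan": [
    {"tx":-0.011,"ty":0.05,"tz":0,"wx":0,"wy":0,"wz":0},
    {"tx":0,"ty":0,"tz":0,"wx":0,"wy":0,"wz":0}
  ]
}}

```text
time_s: 10.87
position: [0.5355, -0.058, 0.1176]
tcp_rot: [[-0.218, 0.976, 0.001], [0.976, 0.218, -0.003], [-0.003, 0.0, -1.0]]
wrist_force: [3.1, -10.9, -2.8]
opening: -0.004
grip_force: 5.8
```

{"op": "drive_tool", "data": {
  "plan": [
    {"tx":-0.011,"ty":0.05,"tz":0,"wx":0,"wy":0,"wz":0},
    {"tx":0,"ty":0,"tz":0,"wx":0,"wy":0,"wz":0}
  ]
}}

```text
time_s: 11.03
position: [0.535, -0.0569, 0.1176]
tcp_rot: [[-0.217, 0.976, 0.001], [0.976, 0.217, -0.004], [-0.004, -0.0, -1.0]]
wrist_force: [3.3, -12.6, -2.1]
opening: 0.006
grip_force: 6.8
```

{"op": "drive_tool", "data": {
  "plan": [
    {"tx":0.045,"ty":-0.195,"tz":0,"wx":0,"wy":0,"wz":0},
    {"tx":0.09,"ty":-0.39,"tz":0,"wx":0,"wy":0,"wz":0},
    {"tx":0.15,"ty":-0.7,"tz":0,"wx":0,"wy":0,"wz":0},
    {"tx":0,"ty":-0.4,"tz":0.7,"wx":0,"wy":0,"wz":0},
    {"tx":0,"ty":0,"tz":0.8,"wx":0,"wy":0,"wz":0},
    {"tx":0,"ty":0,"tz":0.6,"wx":0,"wy":0,"wz":0},
    {"tx":0,"ty":0,"tz":0,"wx":0,"wy":0,"wz":0},
    {"tx":0,"ty":0,"tz":0,"wx":0,"wy":0,"wz":0}
  ]
}}

```text
time_s: 11.7
position: [0.547, -0.1194, 0.203]
tcp_rot: [[-0.222, 0.975, 0.003], [0.975, 0.222, 0.001], [-0.0, 0.003, -1.0]]
wrist_force: [0.7, 0.1, -0.5]
opening: -0.001
grip_force: 0.0
```

```bash
sed -i 's/^cv2.imwrite.*/cv2.imwrite("pics\/chk2.png",np.hstack([cv2.resize(ims[0][190:260,280:350],(400,400),interpolation=2),cv2.resize(ims[1][90:230,200:340],(400,400),interpolation=2)]));cv2.imwrite("pics\/w4.png",ims[1])/' chk.py; python3 chk.py
```

```text
[ 0.54700943 -0.11940705  0.20299359] 11.7 -0.001467631358216161
side
 flange 803 ((606.29931640625, 2.57452392578125), 52.32982635498047)
 plane 589 [-0.00963093 -0.00306859  0.11002115] 0.10940502711794786
 knob 65 [0.60424083 0.0056838  0.13877882]
 mixer ((610.73828125, 6.205780029296875), (239.1042938232422, 200.60182189941406), 12.664320945739746)
 fin 129 (array([ 0.51951797, -0.04686363,  0.12544491]), array([ 0.53579274, -0.02110644,  0.1513141 ]))
 stop 123 (array([ 0.5076916 , -0.03815926,  0.09518379]), array([0.53408658, 0.00055386, 0.10984657]))
wrist
 flange 14141 ((606.893310546875, 2.3979601860046387), 53.282569885253906)
 plane 11521 [-0.00910601 -0.00777791  0.10878896] 0.10865255257439316
 knob 1249 [0.60765183 0.00382846 0.13846983]
 mixer ((616.7705078125, -13.76617431640625), (237.8018035888672, 162.3774871826172), 12.586495399475098)
 fin 868 (array([ 0.52183017, -0.04719279,  0.14557269]), array([ 0.53945017, -0.02222171,  0.15040035]))
 stop 759 (array([ 0.51111292, -0.01768068,  0.09503583]), array([0.53814027, 0.00080578, 0.10429597]))
top
 flange 944 ((605.7117919921875, 3.2102036476135254), 52.41899871826172)
 plane 752 [-0.00630584 -0.00807851  0.11040413] 0.11016555282990559
 knob 60 [0.60748796 0.00270781 0.13976525]
 mixer ((613.5968017578125, 4.654441833496094), (241.14907836914062, 200.20831298828125), 12.708853721618652)
 fin 51 (array([ 0.52090123, -0.04600457,  0.12774285]), array([ 0.53652232, -0.02257447,  0.15154247]))
 stop 62 (array([ 0.51168508, -0.037023  ,  0.09567023]), array([ 0.53669824, -0.0014538 ,  0.109556  ]))
```

View pics/chk2.png

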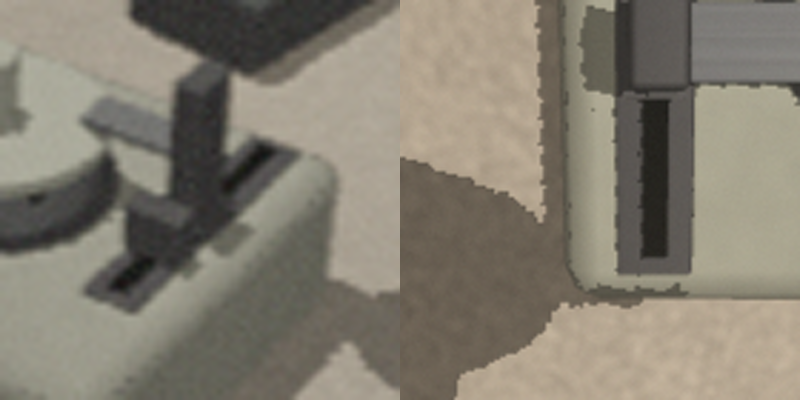

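The side crop shows the fin standing against the block at (160,225), and the wrist crop shows the tongue over the lid. I'll compare the fin's face with the original nose tip in the mixer frame.

```bash
cat > nose.py <<'E'
from h import *
th=np.radians(13.0); R=np.array([[np.cos(th),-np.sin(th)],[np.sin(th),np.cos(th)]])
def rep(tag,P):
    M=(P[...,:2]-[.6087,.0029])@R*1000; Z=P[...,2]
    on=(abs(M[...,0]+85)<16)
    for lab,a,b in(('z90-96',.09,.096),('z96-107',.096,.108),('fin145+',.14,.153)):
        m=on&(Z>a)&(Z<b)&(M[...,1]>-80)&(M[...,1]<40); y=M[...,1][m]; x=M[...,0][m]
        h=np.histogram(y,np.arange(-76,24,3))[0]; print(tag,lab,m.sum(),np.percentile(y,[2,98]).round(1) if len(y) else '',np.percentile(x,[2,98]).round(1) if len(y) else '',h)
for n in('top','side'):
    f=np.load(n+'0.npz'); c=dict(zip(['fx','fy','cx','cy'],f['K'])); rep(n+'0',cloud(f['d'],c,f['T']))
    im,d,c,T=shot(n); rep(n+'1',cloud(d,c,T))
E
python3 nose.py
```

```text
top0 z90-96 11 [-59.4  10.2] [-95.2 -78.6] [0 0 0 0 1 0 0 0 0 1 0 0 0 0 0 0 0 0 0 0 0 1 3 0 4 0 0 0 0 1 0 0 0]
top0 z96-107 65 [-38.   12.8] [-97.8 -73.5] [ 0  0  0  0  0  1  0  0  0  1  0  0  0  0  0  0  0  0  0  0  1  4  4  5
  1  9 10 11 10  8  0  0  0]
top0 fin145+ 43 [-71.2 -48.7] [-92.3 -79.2] [0 3 5 6 5 5 6 5 6 2 0 0 0 0 0 0 0 0 0 0 0 0 0 0 0 0 0 0 0 0 0 0 0]
top1 z90-96 13 [-29.3  -0. ] [-94.8 -79.4] [0 0 0 0 0 0 0 0 0 0 0 0 0 0 1 0 0 1 1 0 0 0 1 5 2 2 0 0 0 0 0 0 0]
top1 z96-107 58 [-7.6 14.3] [-97.7 -73.4] [ 0  0  0  0  0  0  0  0  0  0  0  0  0  0  0  0  0  0  1  0  0  0  2  1
  3  6 11 10 11 10  3  0  0]
top1 fin145+ 43 [-30.8  -8.1] [-91.9 -79. ] [0 0 0 0 0 0 0 0 0 0 0 0 0 0 1 5 6 5 5 6 5 6 4 0 0 0 0 0 0 0 0 0 0]
side0 z90-96 58 [-66.3  14.7] [-99.2 -74.8] [ 0  0  1  1  2  0  1  2  3  9  2  0  0  0  0  0  0  0  0  0  3  3  0  0
  0  1  1  3  2 20  4  0  0]
side0 z96-107 113 [-65.9  14.7] [-98.5 -74.9] [ 0  0  1  4  2  3  3  2  6 17  1  0  0  0  0  0  0  0  0  0  0  0  4  0
  0  5 13 10 11 25  6  0  0]
side0 fin145+ 61 [-70.2 -46.3] [-93.  -80.6] [ 0  2  4  5  8  5  7  6 10 13  1  0  0  0  0  0  0  0  0  0  0  0  0  0
  0  0  0  0  0  0  0  0  0]
side1 z90-96 38 [-25.3  16.8] [-99.7 -77. ] [ 0  0  0  0  0  0  0  0  0  0  0  0  0  0  0  0  1  1  2  1  1  2  2  0
  0  1  0  2  2  8 15  0  0]
side1 z96-107 114 [-28.5  15.7] [-98.6 -74.5] [ 0  0  0  0  0  0  0  0  0  0  0  0  0  0  0  4  0  3  4  3  3  1 17  6
  0  2 11 11 12 18 19  0  0]
side1 fin145+ 69 [-29.4  -6.5] [-93.6 -79.7] [ 0  0  0  0  0  0  0  0  0  0  0  0  0  0  0  4  6  8  8  5  7 11 16  4
  0  0  0  0  0  0  0  0  0]
```

The lock moved about 40 mm, and its face now sits about 5 to 6 mm past the nose's original tip. It met a hard 12 N stop, against roughly 4 N of drag plus spring. The lid is still level and home, the mixer is in place and the arm is clear, so I'm handing in.

```bash
python3 -c "
from h import *
print(workorder.hand_in())"
```

```text
the job is handed in; nothing more can be done
None
```

I handed the job in: the lid measured fully home and level in the bowl, and the lock stood hard against its end stop with the nose pushed in about 5 mm (estimated from depth images). The mixer moved about 1 mm at most, I didn't touch the other lab ware, and no verdict came back at hand-in.

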